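# Point-and-check power-up of the pedal test station

## Task

Power up the test station by point-and-check, keeping the gripper pointing down: first point at the chrome volume knob of the grey amplifier cube, fingertips about 2 cm straight above it, and dwell there for two seconds; then press the raised half of the red rocker switch on the black power brick until it has tipped fully over to on. Then point in the same way at the bezel with the green lens in the clear backplate, dwell two seconds, and finish there, still pointing at it. Apart from the power brick, touch and move none of the things on the mat.

Things in the scene. Friction and masses are not known exactly. Their poses are not given: they have to be found in the camera images.
- brick: squat black power brick, 130 x 80 mm and 46 mm high, screwed down on the 4 mm cork mat; origin at the centre of its underside, z up. The red rocker switch sits in its top, its pivot at x = +25 mm, y = 0; x runs along the rocker, from the half that is down (-x) to the half that stands up (+x, the end away from the vent slots and the two steel sockets)
- rocker (a joint): tilt of the red V-shaped rocker switch (44 mm long, 26 mm wide, hinged across its middle): 0 rad is off, with the half towards the brick's +x standing up 0.4 rad; 0.40 rad is fully on, with that half pressed level. It starts at or within 0.05 rad of off, turns stiffly (2 to 6 N on the raised half) and stays where it is left
- rocker_press (a point): point on the top face of the raised half of the rocker, 14 mm out from the pivot (the half is 22 mm long), about 55 mm above the mat when off; it goes down about 5 mm, to 50 mm above the mat, when fully on. The face level there is 4 mm above the brick's top
- amp_grey: small grey plastic amplifier cube, 70 x 70 mm and 70 mm high plus a chrome volume knob; origin at the centre of its underside, round speaker grille on its -x side; loose, 0.3 kg
- amp_grey_knob (a point): centre of the top of the chrome volume knob (20 mm across, 14 mm high) on top of the grey amplifier cube, 84 mm above the mat
- amp_orange: the same amplifier cube in orange plastic, also with a chrome knob; a bystander
- backplate: clear acrylic pedal backplate lying flat, 118 x 66 x 4 mm, with two chrome LED bezels (20 mm across) on its long centre line and four small screw heads at the corners; origin at the centre of its underside, x along its length; loose
- bezel_green (a point): top of the green lens in one chrome bezel of the backplate (at the plate's x = +35 mm), 12 mm above the mat
- bezel_red (a point): top of the red lens in the other chrome bezel (at the plate's x = -35 mm), 12 mm above the mat; not to be pointed at
- jack_wrench: yellow-handled jack wrench lying on the mat, 185 mm long along its x, 26 mm thick; a bystander
- spare_bezel: loose empty chrome bezel, 20 mm across, 16 mm high; a bystander
- footswitch: loose blue and chrome foot switch, 24 mm across, 38 mm high; a bystander
- pedal: blue pedal box with three black knobs, 66 x 118 mm, 47 mm high; a bystander
- jar: small parts jar, 52 mm across, 60 mm high; a bystander

How it is judged (in metres and radians):
On the way, in this order (a step that is already met when the one before it is completed fails the run):
1. with the rocker still off, the fingertips dwell just above the grey amplifier's volume knob, tool pointing down (horizontal distance between the grasp point and amp_grey_knob below 0.015 m and z of the grasp point in the frame of amp_grey_knob between 0.02 and 0.06 m and angle between the grasp point's own z axis and vertical above 2.75 rad and value of joint rocker below 0.1 rad), for 1.5 s.
2. the rocker switch is tipped fully to on (value of joint rocker above 0.34 rad), for 0.2 s.
3. the fingertips dwell just above the green bezel, tool pointing down, the switch on (horizontal distance between the grasp point and bezel_green below 0.015 m and z of the grasp point in the frame of bezel_green between 0.02 and 0.06 m and angle between the grasp point's own z axis and vertical above 2.75 rad and value of joint rocker above 0.34 rad), for 1.5 s.
At the end, for the whole second after the job is handed in: The rocker is on (above 0.34 of 0.40 rad); the TCP is within 15 mm sideways of the green lens and 20 to 60 mm above it, the tool within about 0.39 rad of straight down; and no loose thing has moved by 8 mm (all of step 3 and distance of each of amp_grey, amp_orange, backplate, jack_wrench, spare_bezel, footswitch, pedal, jar from where it was at the start of the episode below 0.008 m); the robot touches nothing.
It fails at once if the robot touches a thing on the mat other than the power brick (over 0.3 N) (contact force between any of the fingers, the arm and amp_grey above 0.3 N or contact force between any of the fingers, the arm and amp_orange above 0.3 N or contact force between any of the fingers, the arm and backplate above 0.3 N or contact force between any of the fingers, the arm and jack_wrench above 0.3 N or contact force between any of the fingers, the arm and spare_bezel above 0.3 N or contact force between any of the fingers, the arm and footswitch above 0.3 N or contact force between any of the fingers, the arm and pedal above 0.3 N or contact force between any of the fingers, the arm and jar above 0.3 N).
It fails at once if a loose thing is moved by 8 mm or more (not (distance of each of amp_grey, amp_orange, backplate, jack_wrench, spare_bezel, footswitch, pedal, jar from where it was at the start of the episode below 0.008 m)).
It also fails if it takes over 58 s, if anything falls off the work surface, if the arm or the gripper's body presses on something with over 40 N, if the wrist force passes 120 N, or if a joint passes its speed limit or range.

## Robot

A 6-joint arm with a two-finger parallel gripper is mounted at the origin on the work surface. World frame = base frame: x ahead of the robot, y to its left, z up, the work surface at z = 0. Lengths are in m, angles in degrees, forces in N, time in s.
With the tool pointing down it reaches from about 0.3 to 0.75 m from the base axis. Payload 8.5 kg.
Tool frame: the origin (TCP) lies between the finger pads, 19 mm behind the fingertips; this is the grasp point; z points along the fingers, y is the line along which they close (so a half turn about z gives the same grasp; the last joint's range is limited). The gripper opens to 85 mm and grips with 20 to 120 N. Pads are 22 mm wide; open, the fingers measure 114 mm over their backs; the gripper's body (76 mm by 85 mm) begins 54 mm behind the grasp point. The pads swing forward as they close: fully open they stand 13 mm farther back than shut.
Start: joints at [62.206, 21.807, 74.336, -0, 83.858, -12.336], TCP at [0.147, 0.53, 0.25] pointing down, gripper open.
Joint ranges: [-178.18, 178.18], [-50.72, 133.34], [12.68, 142.11], [-81.47, 261.47], [9.98, 163.14], [-165.26, 165.26]. Speed limits (degrees/s): [136.94, 136.94, 180, 180, 180, 180].

## Interface

Orientations are given as a 3x3 rotation matrix whose columns are the frame's x, y, z axes.
In Python, from rig import env gives the robot as it stands. The module is installed in compiled form; this text tells all that it offers.
- The arm moves only by the tool jog_arm, never from a script. Its argument "targets" is a list of rows, each a list of 6 numbers: the shift along the tool's x, y, z in cm, then the turn, a rotation vector about the tool's x, y, z in degrees. A call has 1 to 8 rows; each row is the pose to reach, as a shift and turn from the pose commanded when the call began, along the tool's axes at that moment; what a row does not reach only later rows make up. A row lasts 1/12 s, in which the tool goes at most 41.7 mm and 7.16 degrees, less where a joint would pass 70% of its speed; a pose out of reach is approached as far as the arm can. A call with a gripper value outside its range is refused whole. "hand" is the opening, from 0 (shut) to 1 (fully open), set as the call begins (left out, the last holds). The fingers move at their own pace and stop on an object; "newtons" is the grip in N (left out, the last holds). Time passes only in rows, so rows that repeat a pose let the fingers close. It gives the time, the measured TCP pose, the force, the opening and the grip force at its end, in the units of the state.
- env.observe(): the state, without advancing time (a new reading comes with each control period).
- env.get_image(name): name is "scene" or "top"; returns a dict with "frame" (400x640x3 uint8, red, green, blue), "depth" (400x640 float32, m along the optical axis (not along the pixel's ray), 0 where there is no reading), "fovy" (degrees; the focal length in pixels is half the picture's height over the tangent of half this angle, whatever the lens; pixels are square), "cx", "cy" (the principal point, pixels), "cam_to_world" (4x4, takes a point from camera to world coordinates). Camera axes: x right, y down, z forward; pixel columns grow to the right and rows downward; lengths in m; the calibration is good to about 2 mm. A picture is of the moment at which its call begins.
- env.close_job(): hands the job in; it is judged then, once.
Trained networks look in the newest picture that a camera, given by its name, has taken for a name from the list of things; names that differ only in an ending like _2 or _b are one class to them, and where a whole thing is asked for, a point or a joint stands for the part that bears it (a point fixed in the world has none). Each returns a list of dicts, best first, with "score" (0 to 1); they miss things now and then, are a little off and sometimes report something else, mostly with a low value. They report only what shows in the picture. A call takes as long as a camera call.
- env.regions_of(camera, target): "pixels" (400x640 bool, what is visible of it) and "point" ([row, column] in pixels, amid what is visible of it).
The state is a dict: "time_s": time; "q": joint angles; "qvel": joint speeds; "joint_efforts": joint torques, N m; "position": TCP position; "tool_rot": TCP orientation; "ft_force": force on the tool from outside, world axes, zero at the start; "wrist_torque": the same for the moment, N m; "grip_width": finger opening in m; "gripper_force": force on a finger pad.
Only numpy, scipy, OpenCV 4.12 (cv2) and the standard library are available. Lean on these libraries where they do the work, as an engineer would, in place of code of your own. Each camera call takes 0.05 s, during which the arm holds its last target. There are 200 camera calls.

## Working session

There is one attempt and no reset: what is moved stays moved. The work goes in short steps, Python scripts to look and compute and a tool call to move; the robot and the scene stay as the last step left them, time stands still between calls to the robot, and variables do not carry over. Pictures are saved under pics/ and viewed, at most 10 in all, crops included, and the job is handed in when it is done.

Besides the shell and the picture viewer there is one more tool, called after "Emit:" by a JSON object that holds its "api" and its "payload". jog_arm: Moves the arm, as the interface text tells. Its arguments: {"type":"object","properties":{"targets":{"type":"array","items":{"type":"array","items":{"type":"number"}}},"hand":{"type":"number"},"newtons":{"type":"number"}},"required":["targets"]}

```bash
mkdir -p pics
cat > h.py <<'E'
from rig import env
import numpy as np, cv2
def pts(im):
    d=im["depth"];h,w=d.shape;f=h/2/np.tan(np.radians(im["fovy"])/2)
    v,u=np.mgrid[:h,:w]
    P=np.stack([(u-im["cx"])/f*d,(v-im["cy"])/f*d,d],-1)
    T=np.array(im["cam_to_world"]);return P@T[:3,:3].T+T[:3,3]
E
python3 - <<'E'
from h import *
s=env.observe();print(s["time_s"],s["position"],np.round(s["tool_rot"],3).tolist(),s["grip_width"])
for c in ("top","scene"):
    im=env.get_image(c);cv2.imwrite(f"pics/{c}0.png",im["frame"][:,:,::-1]);W=pts(im);np.savez(f"{c}0",W=W,d=im["depth"],f=im["frame"])
    print(c,im["fovy"],np.round(im["cam_to_world"],3).tolist())
    for n in ["brick","rocker_press","amp_grey","amp_grey_knob","amp_orange","backplate","bezel_green","bezel_red","jack_wrench","spare_bezel","footswitch","pedal","jar"]:
        for r in env.regions_of(c,n)[:2]:
            m=r["pixels"]&(im["depth"]>0);p=W[m]
            if len(p): print(n,round(r["score"],2),np.round(r["point"]),m.sum(),np.round(np.median(p,0),3),np.round(p.min(0),3),np.round(p.max(0),3))
E
```

```text
0.0 [0.14647428 0.52985891 0.24941656] [[-0.964, 0.267, -0.001], [0.267, 0.964, -0.001], [0.0, -0.001, -1.0]] 0.0850578769637065
top 43.148651497241715 [[0.005, -0.998, 0.058, 0.502], [-1.0, -0.005, -0.003, 0.024], [0.004, -0.058, -0.998, 1.414], [0.0, 0.0, 0.0, 1.0]]
brick 0.89 [254. 209.] 1619 [0.425 0.341 0.05 ] [ 0.348  0.274 -0.004] [0.5   0.417 0.066]
rocker_press 0.69 [246. 216.] 160 [0.447 0.327 0.056] [0.425 0.306 0.048] [0.468 0.348 0.066]
rocker_press 0.24 [194. 388.] 793 [ 0.587 -0.139  0.073] [ 0.55  -0.19  -0.003] [ 0.629 -0.105  0.093]
amp_grey 0.59 [195. 386.] 731 [ 0.585 -0.136  0.073] [ 0.551 -0.174  0.025] [ 0.623 -0.105  0.093]
amp_grey_knob 0.91 [190. 391.] 708 [ 0.584 -0.137  0.073] [ 0.551 -0.174  0.03 ] [ 0.62  -0.105  0.093]
amp_orange 0.6 [252. 456.] 817 [ 0.435 -0.318  0.072] [ 0.395 -0.36   0.005] [ 0.469 -0.29   0.093]
backplate 0.56 [197. 283.] 1013 [0.571 0.145 0.008] [ 0.506  0.09  -0.003] [0.638 0.198 0.021]
bezel_green 0.96 [202. 281.] 982 [0.571 0.145 0.008] [ 0.509  0.09  -0.003] [0.635 0.198 0.021]
bezel_red 0.89 [200. 287.] 979 [0.57  0.145 0.008
[... 1659 characters left out ...]
143 0.008] [0.503 0.089 0.001] [0.635 0.206 0.018]
bezel_red 0.88 [211. 366.] 858 [0.574 0.142 0.008] [0.503 0.088 0.002] [0.636 0.202 0.018]
jack_wrench 0.69 [187. 301.] 374 [0.439 0.03  0.025] [0.293 0.012 0.001] [0.493 0.064 0.034]
jack_wrench 0.52 [211. 365.] 874 [0.573 0.143 0.008] [0.495 0.088 0.001] [0.635 0.2   0.018]
footswitch 0.5 [294. 210.] 166 [ 0.669 -0.279  0.022] [ 0.633 -0.289  0.004] [ 0.677 -0.267  0.044]
pedal 0.97 [282. 352.] 1936 [ 0.785 -0.014  0.037] [ 0.712 -0.068  0.001] [0.808 0.07  0.054]
jar 0.7 [310. 280.] 818 [ 0.794 -0.181  0.055] [ 0.757 -0.203  0.003] [ 0.807 -0.154  0.068]
jar 0.36 [151. 399.] 1062 [0.452 0.326 0.049] [0.313 0.273 0.003] [0.502 0.444 0.063]
```

View pics/top0.png

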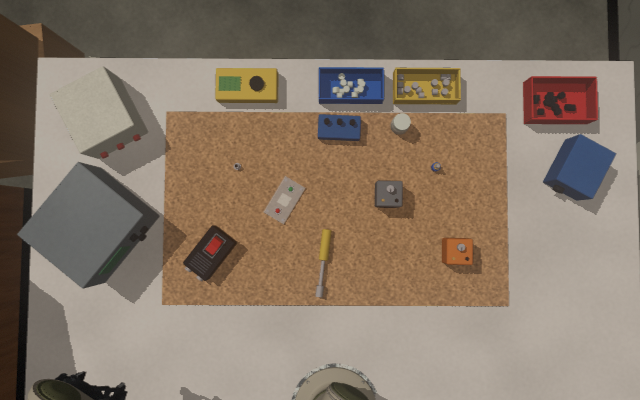

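View pics/scene0.png

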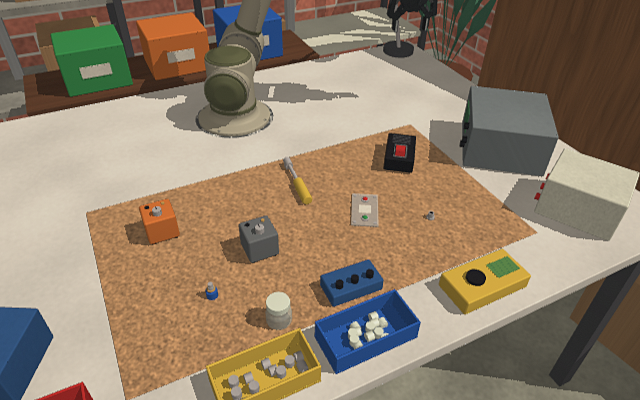

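The top view shows the grey cube at (389,193), the backplate with its green lens at (291,188) and red at (278,211), and the brick with its rocker at (214,244). The scene view agrees: knob near (258,228), green lens (364,218), rocker (400,151). Next I'll measure these precisely.

Run:
```python
from h import *
B={}
for c in ("top","scene"):
    z=np.load(c+"0.npz");W,F,d=z["W"],z["f"].astype(int),z["d"]
    ok=d>0;R,G,Bl=F[...,0],F[...,1],F[...,2]
    box=lambda x0,x1,y0,y1:ok&(W[...,0]>x0)&(W[...,0]<x1)&(W[...,1]>y0)&(W[...,1]<y1)
    def rep(n,m):
        p=W[m]
        if len(p):
            print(c,n,m.sum(),"med",np.round(np.median(p,0),4),"mid",np.round((p.min(0)+p.max(0))/2,4),"rng",np.round(np.ptp(p,axis=0),3))
    rep("knob",box(.53,.65,-.2,-.09)&(W[...,2]>.082))
    rep("cubetop",box(.53,.65,-.2,-.09)&(abs(W[...,2]-.074)<.005))
    bp=box(.49,.65,.08,.21)
    rep("green",bp&(G>R+25)&(G>Bl+15)); rep("redl",bp&(R>G+60)&(R>Bl+60)&(G<90)&(W[...,2]>.006))
    rep("plate",bp&(W[...,2]>.0065)&(abs(R-Bl)<30))
    br=box(.33,.52,.25,.43)
    m=br&(R>G+60)&(R>Bl+50)&(W[...,2]>.04);rep("rocker",m)
    p=W[m];
    if len(p):print(cv2.minAreaRect((p[:,:2]*1000).astype(np.float32)))
    rep("rocker high",m&(W[...,2]>.058))
    q=br&(W[...,2]>.044);print("bricktop",cv2.minAreaRect((W[q][:,:2]*1000).astype(np.float32)))
    # plane of rocker heights along axis
    if len(p):
        o=p[:,:2].mean(0);A=np.c_[p[:,:2]-o,np.ones(len(p))];print("slope",np.round(np.linalg.lstsq(A,p[:,2],rcond=None)[0],3),o)
    for n,b in (("greybox",box(.2,.75,.43,.9)),):
        t=b&(W[...,2]>.05);rep(n,t);print(W[t].min(0),W[t].max(0))
z=np.load("top0.npz")["f"]
cv2.imwrite("pics/crop.png",cv2.resize(z[150:290,175:325],None,fx=5,fy=4.2,interpolation=cv2.INTER_CUBIC)[:,:,::-1])
```

```text
top knob 45 med [ 0.5993 -0.1401  0.0868] mid [ 0.588  -0.1454  0.0875] rng [0.04  0.027 0.01 ]
top cubetop 578 med [ 0.5844 -0.1394  0.0733] mid [ 0.5873 -0.1394  0.074 ] rng [0.07 0.07 0.01]
top green 11 med [0.6007 0.1283 0.0165] mid [0.602  0.1283 0.0145] rng [0.009 0.006 0.008]
top redl 12 med [0.5422 0.1636 0.0156] mid [0.5409 0.1625 0.0159] rng [0.009 0.009 0.011]
top plate 624 med [0.5704 0.1448 0.0093] mid [0.5702 0.1452 0.0125] rng [0.128 0.105 0.012]
top rocker 161 med [0.4466 0.3279 0.0558] mid [0.4454 0.3292 0.0564] rng [0.046 0.045 0.018]
((445.8861083984375, 328.46575927734375), (27.250646591186523, 46.072044372558594), 52.321128845214844)
top rocker high 47 med [0.4574 0.3211 0.0598] mid [0.4496 0.3248 0.0616] rng [0.037 0.034 0.007]
bricktop ((426.17437744140625, 342.4476623535156), (80.41278076171875, 130.09341430664062), 52.684043884277344)
slope [ 0.11  -0.097  0.056] [0.44602029 0.32817145]
top greybox 11411 med [0.5031 0.6304 0.129 ] mid [0.475  0.645  0.2927] rng [0.55  0.329 0.485]
[0.2000554  0.48041863 0.05010681] [0.74993223 0.80950526 0.53536663]
scene kno
[... 398 characters left out ...]
.5908 0.1347 0.0092] mid [0.572  0.1414 0.0117] rng [0.127 0.106 0.01 ]
scene rocker 107 med [0.4532 0.3223 0.0548] mid [0.4488 0.3255 0.0556] rng [0.049 0.045 0.014]
((445.3410339355469, 326.54193115234375), (25.891891479492188, 54.75379943847656), 50.795406341552734)
scene rocker high 24 med [0.4578 0.3179 0.0601] mid [0.4602 0.3165 0.0603] rng [0.018 0.023 0.004]
bricktop ((424.1068420410156, 342.48529052734375), (79.93517303466797, 134.01451110839844), 52.837303161621094)
slope [ 0.037 -0.054  0.055] [0.449266   0.32358802]
scene greybox 6341 med [0.551  0.6164 0.1273] mid [0.544  0.6463 0.0924] rng [0.412 0.317 0.085]
[0.33808912 0.48761688 0.05000947] [0.74997449 0.80491563 0.13485446]
```

View pics/crop.png

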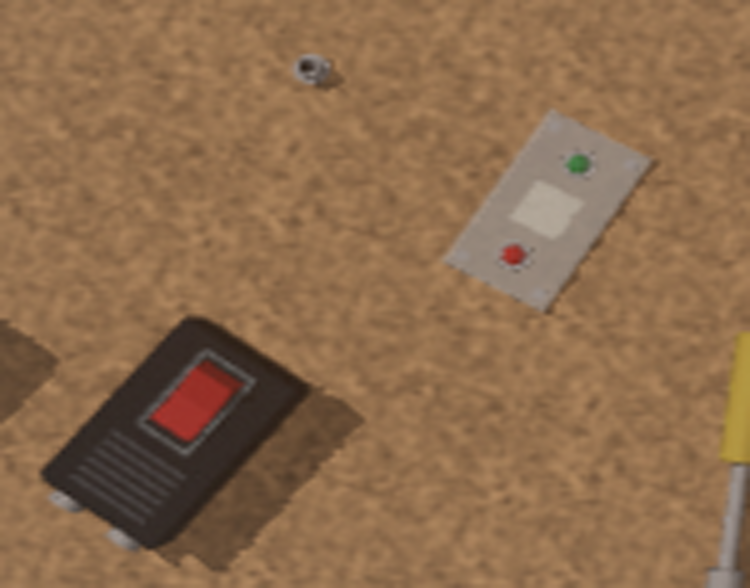

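The crop shows the rocker's lit half towards the vent slots and its raised half towards the upper right, away from the slots at about (218,378) in the crop. The green lens is at (578,163).

Targets, which match the given sizes and heights:
- **Knob:** (0.599, -0.1415, 0.088)
- **Press point:** (0.4565, 0.319, 0.059)
- **Green lens:** (0.601, 0.127, 0.016)

First I'll shut the fingers and fly to the knob at z = 0.25.

Emit:
{"api": "jog_arm", "payload": {"targets": [[-2.6,-2.2,0,0,0,0],[-5.2,-4.4,0,0,0,0],[-7.8,-6.6,0,0,0,0],[-10.4,-8.8,0,0,0,0],[-13,-11,0,0,0,0],[-15.6,-13.2,0,0,0,0],[-18.2,-15.4,0,0,0,0],[-20.8,-17.6,0,0,0,0]], "hand": 0}}

```text
time_s: 2.07
position: [0.3007, 0.3036, 0.2502]
tool_rot: [[-0.964, 0.266, 0.0], [0.266, 0.964, 0.0], [-0.0, 0.0, -1.0]]
ft_force: [0.9, 0.7, 0.1]
grip_width: 0.0002
gripper_force: 0.0
```

Emit:
{"api": "jog_arm", "payload": {"targets": [[-2.6,-2.2,0,0,0,0],[-5.2,-4.4,0,0,0,0],[-7.8,-6.6,0,0,0,0],[-10.4,-8.8,0,0,0,0],[-13,-11,0,0,0,0],[-15.6,-13.2,0,0,0,0],[-18.2,-15.4,0,0,0,0],[-20.8,-17.6,0,0,0,0]]}}

```text
time_s: 2.73
position: [0.4544, 0.0783, 0.2502]
tool_rot: [[-0.964, 0.267, 0.0], [0.267, 0.964, 0.0], [-0.0, 0.0, -1.0]]
ft_force: [-0.1, 0.6, 0.2]
grip_width: -0.0003
gripper_force: 0.0
```

Emit:
{"api": "jog_arm", "payload": {"targets": [[-2.6,-2.2,0,0,0,0],[-5.2,-4.4,0,0,0,0],[-7.8,-6.6,0,0,0,0],[-10.4,-8.8,0,0,0,0],[-13,-11,0,0,0,0],[-15.6,-13.2,0,0,0,0],[-18.2,-15.4,0,0,0,0],[-20,-17.4,0,0,0,0]]}}

```text
time_s: 3.4
position: [0.6013, -0.1431, 0.2496]
tool_rot: [[-0.964, 0.267, 0.0], [0.267, 0.964, -0.0], [-0.0, -0.0, -1.0]]
ft_force: [0.5, -0.0, -0.0]
grip_width: 0.0004
gripper_force: 0.0
```

```bash
cat > s.py <<'E'
from h import *
import sys
s=env.observe();R=np.array(s["tool_rot"]);p=np.array(s["position"])
print(s["time_s"],np.round(p,4),np.round(R,3).tolist(),s["grip_width"],np.round(s["ft_force"],2))
t=np.array([float(a) for a in sys.argv[1:4]]);print("tool cm",np.round(R.T@(t-p)*100,2))
E
python3 s.py .599 -.1415 .127
```

```text
3.4 [ 0.6013 -0.1431  0.2496] [[-0.964, 0.267, 0.0], [0.267, 0.964, -0.0], [-0.0, -0.0, -1.0]] 0.00036249176729713354 [ 0.48 -0.05 -0.05]
tool cm [ 0.27  0.1  12.26]
```

Next I'll lower to the knob and dwell for over 2 s.

Emit:
{"api": "jog_arm", "payload": {"targets": [[0.2,0.1,2.5,0,0,0],[0.2,0.1,5,0,0,0],[0.2,0.1,7.5,0,0,0],[0.2,0.1,9.5,0,0,0],[0.2,0.1,11,0,0,0],[0.2,0.1,12,0,0,0],[0.2,0.1,12.2,0,0,0],[0.2,0.1,12.2,0,0,0]]}}

```text
time_s: 4.07
position: [0.5985, -0.1396, 0.1279]
tool_rot: [[-0.964, 0.267, -0.0], [0.267, 0.964, 0.0], [0.0, 0.0, -1.0]]
ft_force: [0.4, 0.4, 1.2]
grip_width: 0.0002
gripper_force: 0.0
```

Emit:
{"api": "jog_arm", "payload": {"targets": [[0,0,0,0,0,0],[0,0,0,0,0,0],[0,0,0,0,0,0],[0,0,0,0,0,0],[0,0,0,0,0,0],[0,0,0,0,0,0],[0,0,0,0,0,0],[0,0,0,0,0,0]]}}

```text
time_s: 4.73
position: [0.5985, -0.1396, 0.1281]
tool_rot: [[-0.964, 0.267, 0.0], [0.267, 0.964, -0.0], [-0.0, -0.0, -1.0]]
ft_force: [-0.6, -0.0, 0.2]
grip_width: -0.0
gripper_force: 0.0
```

```bash
python3 s.py .599 -.1415 .127
python3 - <<'E'
from h import *
im=env.get_image("scene");f=im["frame"][180:300,200:320];cv2.imwrite("pics/k.png",cv2.resize(f,None,fx=5,fy=5)[:,:,::-1])
E
```

```text
4.7333 [ 0.5985 -0.1396  0.1281] [[-0.964, 0.267, 0.0], [0.267, 0.964, -0.0], [-0.0, -0.0, -1.0]] -1.2789669307615814e-05 [-0.57 -0.03  0.21]
tool cm [-0.1  -0.17  0.11]
```

View pics/k.png

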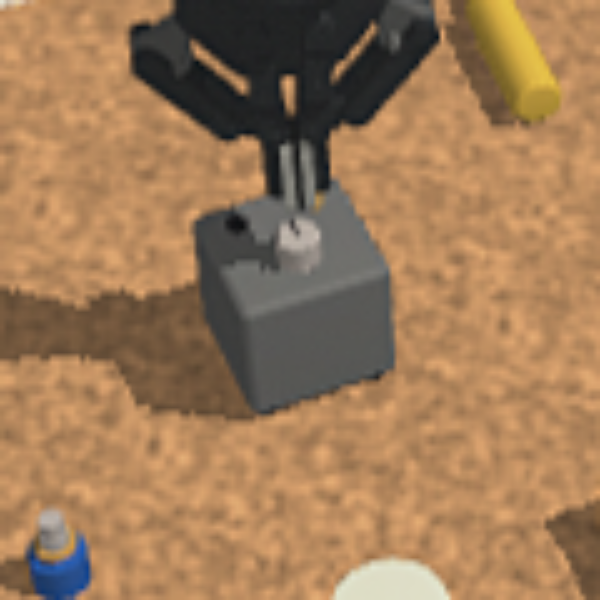

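The crop shows the shut fingertips at (297,195) just above the chrome knob at (298,240), with no contact. I'll hold here to complete the dwell.

Emit:
{"api": "jog_arm", "payload": {"targets": [[0,0,0,0,0,0],[0,0,0,0,0,0],[0,0,0,0,0,0],[0,0,0,0,0,0],[0,0,0,0,0,0],[0,0,0,0,0,0],[0,0,0,0,0,0],[0,0,0,0,0,0]]}}

```text
time_s: 5.45
position: [0.5985, -0.1396, 0.128]
tool_rot: [[-0.964, 0.267, 0.0], [0.267, 0.964, 0.0], [-0.0, 0.0, -1.0]]
ft_force: [0.0, -0.3, -0.1]
grip_width: 0.0001
gripper_force: 0.0
```

Emit:
{"api": "jog_arm", "payload": {"targets": [[0,0,0,0,0,0],[0,0,0,0,0,0],[0,0,0,0,0,0],[0,0,0,0,0,0],[0,0,0,0,0,0],[0,0,0,0,0,0],[0,0,0,0,0,0],[0,0,0,0,0,0]]}}

```text
time_s: 6.12
position: [0.5984, -0.1396, 0.128]
tool_rot: [[-0.964, 0.267, -0.0], [0.267, 0.964, -0.0], [0.0, -0.0, -1.0]]
ft_force: [0.3, -0.3, 0.6]
grip_width: -0.0
gripper_force: 0.0
```

Emit:
{"api": "jog_arm", "payload": {"targets": [[0,0,0,0,0,0],[0,0,0,0,0,0],[0,0,0,0,0,0],[0,0,0,0,0,0],[0,0,-2,0,0,0],[0,0,-4,0,0,0],[0,0,-6,0,0,0],[0,0,-8,0,0,0]]}}

```text
time_s: 6.78
position: [0.5983, -0.1395, 0.2089]
tool_rot: [[-0.964, 0.267, -0.0], [0.267, 0.964, 0.0], [0.0, -0.0, -1.0]]
ft_force: [-0.3, -0.0, -0.1]
grip_width: -0.0005
gripper_force: 0.0
```

```bash
python3 s.py .4565 .319 .20
```

```text
6.7833 [ 0.5983 -0.1395  0.2089] [[-0.964, 0.267, -0.0], [0.267, 0.964, 0.0], [0.0, -0.0, -1.0]] -0.00045648770383893006 [-0.32 -0.05 -0.08]
tool cm [25.89 40.41  0.9 ]
```

Emit:
{"api": "jog_arm", "payload": {"targets": [[1.6,2.5,0,0,0,3],[3.2,5,0,0,0,6],[4.8,7.5,0,0,0,9],[6.4,10,0,0,0,12],[8,12.5,0,0,0,15],[9.6,15,0,0,0,18],[11.2,17.5,0,0,0,21],[12.8,20,0,0,0,22]]}}

```text
time_s: 7.45
position: [0.5277, 0.0886, 0.2081]
tool_rot: [[-0.792, 0.61, 0.0], [0.61, 0.792, 0.0], [-0.0, 0.0, -1.0]]
ft_force: [0.3, 0.3, 1.1]
grip_width: -0.0003
gripper_force: 0.0
```

```bash
python3 s.py .4565 .319 .20
```

```text
7.45 [0.5277 0.0886 0.2081] [[-0.792, 0.61, 0.0], [0.61, 0.792, 0.0], [-0.0, 0.0, -1.0]] -0.00028640537836074984 [0.33 0.27 1.06]
tool cm [19.71 13.9   0.81]
```

Emit:
{"api": "jog_arm", "payload": {"targets": [[2.8,2,0,0,0,0],[5.6,4,0,0,0,0],[8.4,6,0,0,0,0],[11.2,8,0,0,0,0],[14,10,0,0,0,0],[16.8,12,0,0,0,0],[19,13.6,0,0,0,0],[19.7,13.9,0,0,0,0]]}}

```text
time_s: 8.12
position: [0.4552, 0.3206, 0.2081]
tool_rot: [[-0.796, 0.605, 0.0], [0.605, 0.796, 0.001], [0.0, 0.001, -1.0]]
ft_force: [0.3, 0.1, -0.0]
grip_width: 0.0003
gripper_force: 0.0
```

Emit:
{"api": "jog_arm", "payload": {"targets": [[0,0,2,0,0,0],[0,0,4,0,0,0],[0,0,6,0,0,0],[0,0,8,0,0,0],[0,0,9.5,0,0,0],[0,0,10.5,0,0,0],[0,0,10.5,0,0,0],[0,0,10.5,0,0,0]]}}

```text
time_s: 8.78
position: [0.4568, 0.3172, 0.1032]
tool_rot: [[-0.794, 0.608, -0.0], [0.608, 0.794, -0.0], [0.0, -0.0, -1.0]]
ft_force: [0.4, -0.0, 0.5]
grip_width: -0.0
gripper_force: 0.0
```

```bash
python3 s.py .4565 .319 .073
python3 - <<'E'
from h import *
im=env.get_image("scene");f=im["frame"][90:190,340:460];cv2.imwrite("pics/r.png",cv2.resize(f,None,fx=6,fy=6)[:,:,::-1])
E
```

```text
8.7833 [0.4568 0.3172 0.1032] [[-0.794, 0.608, -0.0], [0.608, 0.794, -0.0], [0.0, -0.0, -1.0]] -4.181319012569244e-05 [ 0.4  -0.04  0.54]
tool cm [0.13 0.12 3.02]
```

View pics/r.png

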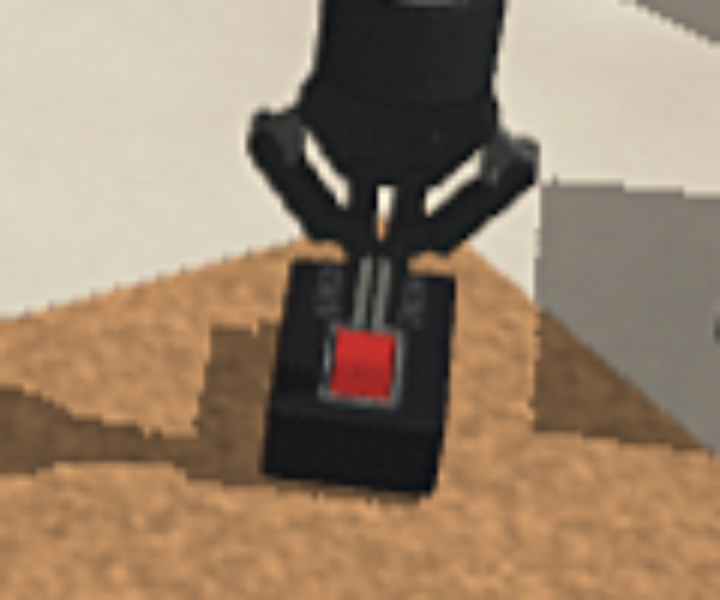

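The closed fingertips at (372,325) are above the near half of the rocker (red, 335–400 × 330–400). I'll press slowly, correcting 1 mm sideways.

Emit:
{"api": "jog_arm", "payload": {"targets": [[0.1,0.1,0.5,0,0,0],[0.1,0.1,1,0,0,0],[0.1,0.1,1.4,0,0,0],[0.1,0.1,1.7,0,0,0],[0.1,0.1,2,0,0,0],[0.1,0.1,2.2,0,0,0],[0.1,0.1,2.4,0,0,0],[0.1,0.1,2.5,0,0,0]]}}

```text
time_s: 9.5
position: [0.457, 0.3186, 0.0783]
tool_rot: [[-0.794, 0.608, 0.002], [0.608, 0.794, -0.0], [-0.001, 0.001, -1.0]]
ft_force: [1.0, -3.5, 5.0]
grip_width: -0.0001
gripper_force: 2.2
```

Emit:
{"api": "jog_arm", "payload": {"targets": [[0,0,0.1,0,0,0],[0,0,0.2,0,0,0],[0,0,0.3,0,0,0],[0,0,0.4,0,0,0],[0,0,0.4,0,0,0],[0,0,0.4,0,0,0]]}}

```text
time_s: 10.0
position: [0.4562, 0.319, 0.0739]
tool_rot: [[-0.794, 0.608, -0.0], [0.608, 0.794, 0.0], [0.0, 0.0, -1.0]]
ft_force: [1.3, -0.3, 2.5]
grip_width: -0.0002
gripper_force: 1.2
```

Emit:
{"api": "jog_arm", "payload": {"targets": [[0,0,0.05,0,0,0],[0,0,0.1,0,0,0],[0,0,0.1,0,0,0],[0,0,0.1,0,0,0]]}}

```text
time_s: 10.33
position: [0.4563, 0.3189, 0.0729]
tool_rot: [[-0.794, 0.608, -0.0], [0.608, 0.794, 0.0], [0.0, -0.0, -1.0]]
ft_force: [2.1, -0.2, 2.6]
grip_width: 0.0001
gripper_force: 1.1
```

Emit:
{"api": "jog_arm", "payload": {"targets": [[0,0,0.05,0,0,0],[0,0,0.05,0,0,0],[0,0,0.05,0,0,0]]}}

```text
time_s: 10.58
position: [0.4563, 0.3189, 0.0727]
tool_rot: [[-0.794, 0.608, 0.0], [0.608, 0.794, 0.0], [0.0, 0.0, -1.0]]
ft_force: [1.2, -1.4, 5.0]
grip_width: -0.0001
gripper_force: 2.5
```

Emit:
{"api": "jog_arm", "payload": {"targets": [[0,0,0.05,0,0,0],[0,0,0.05,0,0,0],[0,0,0.05,0,0,0]]}}

```text
time_s: 10.83
position: [0.4563, 0.3189, 0.0727]
tool_rot: [[-0.794, 0.608, 0.0], [0.608, 0.794, 0.0], [-0.0, 0.0, -1.0]]
ft_force: [0.2, -0.8, 8.9]
grip_width: 0.0001
gripper_force: 4.7
```

Emit:
{"api": "jog_arm", "payload": {"targets": [[0,0,0.05,0,0,0],[0,0,0.05,0,0,0],[0,0,0.05,0,0,0]]}}

```text
time_s: 11.08
position: [0.4563, 0.3189, 0.0726]
tool_rot: [[-0.794, 0.608, 0.001], [0.608, 0.794, 0.0], [-0.0, 0.001, -1.0]]
ft_force: [-1.5, -2.1, 13.3]
grip_width: 0.0003
gripper_force: 6.7
```

It has hit the hard stop: the position is fixed at the level-face height while the force climbs to 13 N. I'll lift and check the rocker.

Emit:
{"api": "jog_arm", "payload": {"targets": [[0,0,-1,0,0,0],[0,0,-3,0,0,0],[0,0,-5.5,0,0,0],[0,0,-8,0,0,0],[0,-2,-10,0,0,0],[-3,-3,-10,0,0,0],[-6,-4,-10,0,0,0],[-6,-4,-10,0,0,0]]}}

```text
time_s: 11.75
position: [0.4815, 0.2474, 0.1718]
tool_rot: [[-0.792, 0.611, 0.0], [0.611, 0.792, -0.001], [-0.001, -0.001, -1.0]]
ft_force: [-0.5, -0.6, 0.2]
grip_width: -0.0001
gripper_force: 0.0
```

```bash
python3 s.py .6013 .1272 .172
python3 - <<'E'
from h import *
for c in ("top","scene"):
    im=env.get_image(c);W=pts(im);F=im["frame"].astype(int);R,G,B=F[...,0],F[...,1],F[...,2]
    m=(im["depth"]>0)&(W[...,0]>.4)&(W[...,0]<.5)&(W[...,1]>.28)&(W[...,1]<.38)&(W[...,2]>.04)&(W[...,2]<.08)&(R>G+60)&(R>B+50)
    p=W[m];
    if len(p)<5: print(c,"hidden",len(p));continue
    s=(p[:,:2]-[.4454,.3274])@[.795,-.606]
    for a in range(-24,24,6):
        k=(s*1000>=a)&(s*1000<a+6)
        if k.any():print(c,a,k.sum(),round(np.median(p[k,2]),4))
f=env.get_image("scene")["frame"][90:190,340:460];cv2.imwrite("pics/r2.png",cv2.resize(f,None,fx=6,fy=6)[:,:,::-1])
E
```

```text
11.75 [0.4815 0.2474 0.1718] [[-0.792, 0.611, 0.0], [0.611, 0.792, -0.001], [-0.001, -0.001, -1.0]] -0.00012698424847034 [-0.52 -0.64  0.18]
tool cm [-1.683e+01 -2.200e+00 -1.000e-02]
top hidden 0
scene -24 7 0.0604
scene -18 18 0.06
scene -12 22 0.0571
scene -6 17 0.055
scene 0 12 0.0536
scene 6 10 0.0535
scene 12 12 0.0543
scene 18 19 0.0525
```

View pics/r2.png

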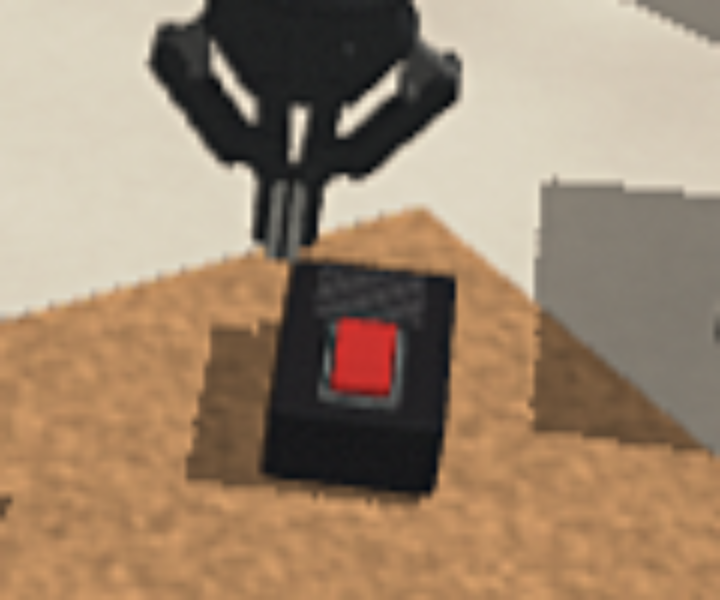

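The rocker (335–400, 318–395) has tipped: the pressed half is now level at z ≈ 0.0535 and the far half stands up to 0.060. On to the green bezel.

Emit:
{"api": "jog_arm", "payload": {"targets": [[-2.8,-0.3,0,0,0,0],[-5.6,-0.7,0,0,0,0],[-8.4,-1,0,0,0,0],[-11.2,-1.4,0,0,0,0],[-14,-1.8,0,0,0,0],[-16,-2.1,0,0,0,0],[-16.8,-2.2,0,0,0,0],[-16.8,-2.2,0,0,0,0]]}}

```text
time_s: 12.57
position: [0.5999, 0.1309, 0.1709]
tool_rot: [[-0.793, 0.609, -0.001], [0.609, 0.793, 0.0], [0.001, -0.001, -1.0]]
ft_force: [-0.1, -0.2, -0.5]
grip_width: 0.0002
gripper_force: 0.0
```

```bash
python3 s.py .6013 .1272 .056
```

```text
12.5667 [0.5999 0.1309 0.1709] [[-0.793, 0.609, -0.001], [0.609, 0.793, 0.0], [0.001, -0.001, -1.0]] 0.00023019084360781467 [-0.08 -0.18 -0.47]
tool cm [-0.35 -0.2  11.49]
```

Emit:
{"api": "jog_arm", "payload": {"targets": [[-0.3,-0.2,2.5,0,0,0],[-0.3,-0.2,5,0,0,0],[-0.3,-0.2,7.5,0,0,0],[-0.3,-0.2,9,0,0,0],[-0.3,-0.2,10.2,0,0,0],[-0.3,-0.2,11,0,0,0],[-0.3,-0.2,11.5,0,0,0],[-0.3,-0.2,11.5,0,0,0]]}}

```text
time_s: 13.23
position: [0.6, 0.1285, 0.056]
tool_rot: [[-0.794, 0.607, -0.001], [0.607, 0.794, 0.0], [0.001, -0.001, -1.0]]
ft_force: [-0.8, 0.8, 0.4]
grip_width: 0.0001
gripper_force: 0.0
```

Emit:
{"api": "jog_arm", "payload": {"targets": [[0,0,0,0,0,0],[0,0,0,0,0,0],[0,0,0,0,0,0],[0,0,0,0,0,0],[0,0,0,0,0,0],[0,0,0,0,0,0],[0,0,0,0,0,0],[0,0,0,0,0,0]]}}

```text
time_s: 13.9
position: [0.6008, 0.1275, 0.0565]
tool_rot: [[-0.794, 0.608, 0.0], [0.608, 0.794, -0.0], [-0.0, -0.0, -1.0]]
ft_force: [0.5, 0.3, -0.2]
grip_width: 0.0004
gripper_force: 0.0
```

```bash
python3 s.py .6013 .1272 .056
python3 - <<'E'
from h import *
im=env.get_image("scene");f=im["frame"][160:260,310:430];cv2.imwrite("pics/g.png",cv2.resize(f,None,fx=6,fy=6)[:,:,::-1])
W=pts(im);F=im["frame"].astype(int);m=(abs(W[...,0]-.6)<.03)&(abs(W[...,1]-.127)<.03)&(F[...,1]>F[...,0]+25)&(F[...,1]>F[...,2]+15)
print(m.sum(),np.median(W[m],0) if m.any() else "")
E
```

```text
13.9 [0.6008 0.1275 0.0565] [[-0.794, 0.608, 0.0], [0.608, 0.794, -0.0], [-0.0, -0.0, -1.0]] 0.0003540506784267624 [ 0.5   0.28 -0.19]
tool cm [-0.06  0.    0.05]
14 [0.60350719 0.12526317 0.01516806]
```

View pics/g.png

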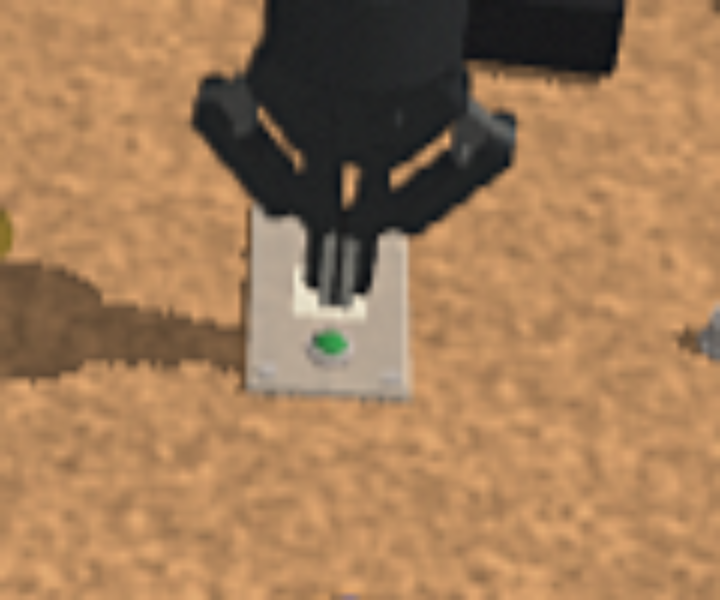

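The fingertips at (340,300) hover over the green lens at (330,343), clear of the plate, and the measured offset is under 4 mm. I'll finish the dwell and hand in.

Emit:
{"api": "jog_arm", "payload": {"targets": [[0,0,0,0,0,0],[0,0,0,0,0,0],[0,0,0,0,0,0],[0,0,0,0,0,0],[0,0,0,0,0,0],[0,0,0,0,0,0],[0,0,0,0,0,0],[0,0,0,0,0,0]]}}

```text
time_s: 14.62
position: [0.6008, 0.1276, 0.0565]
tool_rot: [[-0.794, 0.608, 0.0], [0.608, 0.794, -0.0], [-0.0, -0.0, -1.0]]
ft_force: [0.5, 0.1, -1.4]
grip_width: -0.0002
gripper_force: 0.0
```

Emit:
{"api": "jog_arm", "payload": {"targets": [[0,0,0,0,0,0],[0,0,0,0,0,0],[0,0,0,0,0,0],[0,0,0,0,0,0],[0,0,0,0,0,0],[0,0,0,0,0,0],[0,0,0,0,0,0],[0,0,0,0,0,0]]}}

```text
time_s: 15.28
position: [0.6008, 0.1276, 0.0565]
tool_rot: [[-0.794, 0.608, 0.0], [0.608, 0.794, -0.0], [-0.0, 0.0, -1.0]]
ft_force: [0.3, -0.5, -1.2]
grip_width: -0.0005
gripper_force: 0.0
```

Emit:
{"api": "jog_arm", "payload": {"targets": [[0,0,0,0,0,0],[0,0,0,0,0,0],[0,0,0,0,0,0],[0,0,0,0,0,0],[0,0,0,0,0,0],[0,0,0,0,0,0],[0,0,0,0,0,0],[0,0,0,0,0,0]]}}

```text
time_s: 15.95
position: [0.6008, 0.1276, 0.0565]
tool_rot: [[-0.794, 0.608, -0.0], [0.608, 0.794, 0.0], [0.0, -0.0, -1.0]]
ft_force: [0.1, -0.5, 0.4]
grip_width: -0.0
gripper_force: 0.0
```

```bash
python3 -c "
from rig import env
print(env.close_job())"
```

```text
the job is handed in; nothing more can be done
None
```

The job is handed in at about 16 s, with no verdict returned: I dwelt over the grey amplifier's knob, tipped the rocker fully on, and finished pointing at the green bezel, with no sign of touching anything but the brick.

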